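# Lay the straightedge against the two pins on the keyaki panel

### The arm

A 6-joint arm with a two-finger parallel gripper is mounted at the origin on the work surface. World frame = base frame: x ahead of the robot, y to its left, z up, the work surface at z = 0. Lengths are in mm, angles in rad, forces in N, time in s.
With the tool pointing down it reaches from about 275 to 750 mm from the base axis. Payload 10.2 kg.
Tool frame: the origin (TCP) lies on the centre line of the jaws, within the pads' length; the fingertips stand 17 mm ahead of it and the grasp point (between the pads) lies 2 mm behind it (ctrl.tip_extent is the distance from the TCP to the fingertips, in mm); z points along the fingers, y is the line along which they close (so a half turn about z gives the same grasp; the last joint's range is limited). The gripper opens to 85 mm and grips with 20 to 120 N. Pads are 22 mm wide; open, the fingers measure 114 mm over their backs; the gripper's body (76 mm by 85 mm) begins 54 mm behind the grasp point. The pads swing forward as they close: fully open they stand 13 mm farther back than shut.
Start: joints at [-1.53, 0.313, 1.498, -0, 1.331, -0.223], TCP at [136.881, -506.848, 248.294] pointing down, gripper open.
Joint ranges: [-2.94, 2.94], [-0.97, 2.17], [0.19, 2.56], [-1.23, 4.37], [0.02, 3.11], [-2.88, 2.88]. Speed limits (rad/s): [2.39, 2.39, 3.01, 3.14, 3.14, 3.14].

### API

Orientations are given as a unit quaternion [w, x, y, z].
In Python, from rig import sensors, capture, ctrl, cut_out, place_of gives the robot as it stands.
- The arm moves only by the shell command python3 -m jog 'ROWS' [FORCE]. ROWS is JSON, a list of rows, each a list of 3 entries, a list of its own where there are three numbers: the shift along the world's x, y, z in mm, then the turn, a rotation vector about the world's x, y, z in degrees, then the closure, from 0 (fully open) to 1 (shut). A call has exactly 8 rows; each row is the pose to reach, as a shift and turn from the pose commanded when the call began; what a row does not reach only later rows make up. A row lasts 1/12 s, in which the tool goes at most 41.7 mm and 7.16 degrees, less where a joint would pass 70% of its speed; a pose out of reach is approached as far as the arm can. A call with a gripper value outside its range is refused whole. The fingers move at their own pace and stop on an object; FORCE is the grip in N (left out, the last holds). Time passes only in rows, so rows that repeat a pose let the fingers close, or fill a call up. It gives the time, the measured TCP pose, the force and the opening at its end, in the units of the state.
- sensors.sense(): the state, without advancing time (a new reading comes with each control period).
- capture(name): name is "scene" or "top"; returns a dict with "color" (420x560x3 uint8, blue, green, red), "z_map" (420x560 float32, mm along the optical axis (not along the pixel's ray), 0 where there is no reading), "camera_matrix" (3x3 intrinsics, pixels), "R" (3x3) and "t" (3): a world point X has camera coordinates R X + t. Camera axes: x right, y down, z forward; pixel columns grow to the right and rows downward; lengths in mm; the calibration is good to about 2 mm. A picture is of the moment at which its call begins.
- ctrl.finish_job(): hands the job in, once; it reports no verdict.
Trained networks look in a picture, given as the dict that the camera call returned (one of the last four; its "shot" number tells which), for a name from the list of things; names that differ only in an ending like _2 or _b are one class to them, and where a whole thing is asked for, a point or a joint stands for the part that bears it (a point fixed in the world has none). Each returns a list of dicts, best first, with "p" (0 to 1); they miss things now and then, are a little off and sometimes report something else, mostly with a low value. They report only what shows in the picture. A call takes as long as a camera call. They do not tell look-alikes from the thing itself.
- cut_out(picture, query): "region" (420x560 bool, what is visible of it) and "box" ([left, top, right, bottom] in pixels, round what is visible of it).
- place_of(picture, query): "centre" ([row, column] in pixels: a listed point, or the origin of a listed thing).
The state is a dict: "time_s": time; "joints": joint angles; "dq": joint speeds; "tau": joint torques, N m; "eef_pos": TCP position; "ee_rot": TCP orientation; "force": force on the tool from outside, world axes, zero at the start; "wrist_torque": the same for the moment, N m; "grip_width": opening from 0.0 (shut) to 1.0 (fully open).
Only numpy, scipy, OpenCV 4.12 (cv2) and the standard library are available. Lean on these libraries where they do the work, as an engineer would, in place of code of your own. Each camera call takes 0.05 s, during which the arm holds its last target. There are 200 camera calls.

### The job

A crack line on the dark keyaki tansu panel is about to be ruled, and two brass pins mark its ends. Slide the metal straightedge across the panel, keeping it down on the wood, until one long edge presses against both pins at the same time, then let go and leave it lying there against them. Do not disturb the teacup on the panel.

Things in the scene. Friction and masses are not known exactly. Their poses are not given: they have to be found in the camera images.
- straightedge: Loose metal straightedge 260 x 40 x 8 mm, 0.2 to 0.45 kg, slides easily, on the robot's side of the pins. A wooden bar grip (70 mm long, 14 wide, from 8 to 42 mm above the underside) stands on its middle, along its length. Origin: centre of underside, at height 24 mm, on a fixed dark panel 340 x 380 x 24 mm. y: length, x: across (edges at x = +-20 mm, +x edge faces the pins at first), z up.
- pin_a: Left of two upright brass pins fixed in the panel: round, 12 mm in diameter, 20 mm tall. Origin: centre of its foot, at the panel's top (height 24 mm). The pins stand 130 to 185 mm apart and do not give way when pressed.
- pin_b: Right of the two brass pins; same size, origin and fixing as the left one.
- teacup: White ceramic teacup with a gold rim, 68 mm across the mouth and 62 mm tall, standing upright near one of the panel's two far corners (left or right, the other holds a low round brass incense box). Origin: centre of its foot.
Not all that is in view belongs to the job. Of the things like the teacup, leave any that is green, pink or turquoise; of the rest the larger one is meant.

How it is judged:
By the outcome, as a careful person would: the job done as asked, in the order asked, and still so for the second after the job is handed in, with the robot touching nothing.
It also fails if it takes over 35 s, if anything falls off the work surface, if the arm or the gripper's body presses on something with over 40 N, if the wrist force passes 120 N, or if a joint passes its speed limit or range.

## Working session

There is one attempt and no reset: what is moved stays moved. The work goes in short steps, Python scripts to look and compute and a shell command to move; the robot and the scene stay as the last step left them, time stands still between calls to the robot, and variables do not carry over. Pictures are saved under pics/ and viewed, on a budget of 10 in all, crops included, one or two more only if the job needs it, and the job is handed in when it is done.

```bash
mkdir -p pics; cat > h.py <<'E'
import numpy as np, cv2
from rig import sensors, capture, ctrl, cut_out, place_of
def ray(p,r,c,z):
    "world point at pixel row r, col c on plane height z"
    K,R,t=p["camera_matrix"],np.array(p["R"]),np.array(p["t"])
    d=R.T@np.linalg.solve(K,[c,r,1.]); o=-R.T@t
    return o+d*(z-o[2])/d[2]
def cloud(p):
    K,R,t=p["camera_matrix"],np.array(p["R"]),np.array(p["t"])
    z=p["z_map"]; v,u=np.indices(z.shape)
    c=np.stack([(u-K[0,2])/K[0,0]*z,(v-K[1,2])/K[1,1]*z,z],-1)
    return (c-t)@R
E
python3 - <<'E'
from h import *
s=sensors.sense(); print(s["time_s"],s["eef_pos"],s["ee_rot"],s["force"],s["grip_width"])
for n in("scene","top"):
    p=capture(n); cv2.imwrite(f"pics/{n}0.png",p["color"]); C=cloud(p)
    print(n,"cam",-np.array(p["R"]).T@p["t"])
    for q,h in(("straightedge",24),("pin_a",24),("pin_b",24),("teacup",24)):
        for d in place_of(p,q)[:4]: print(q,"place",round(d["p"],2),np.round(d["centre"]),np.round(ray(p,*d["centre"],h)))
        for d in cut_out(p,q)[:4]:
            m=d["region"]&(p["z_map"]>0); P=C[m]
            print("  cut",round(d["p"],2),np.round(d["box"]),m.sum(),np.round(np.median(P,0)),np.round(np.percentile(P,2,0)),np.round(np.percentile(P,98,0)))
E
```

```text
0.0 [ 136.87670875 -506.58955277  247.72507657] [-6.60316307e-04  9.91313090e-01  1.31521553e-01  5.34915576e-05] [ 0.11320124  0.16543291 -0.95978207] 0.9994472824277318
scene cam [1176.95090461  234.53898672  834.58130151]
straightedge place 0.65 [183. 340.] [466. -46.  24.]
  cut 0.76 [300. 148. 384. 217.] 1681 [468. -34.  31.] [ 410. -165.   23.] [514.  72.  65.]
pin_a place 0.63 [220. 340.] [565.   6.  24.]
pin_a place 0.52 [189. 284.] [ 553. -146.   24.]
  cut 0.63 [339. 214. 343. 221.] 40 [570.  14.  37.] [565.   8.  24.] [572.  19.  44.]
  cut 0.54 [219. 180. 251. 217.] 908 [ 654. -212.   64.] [ 630. -238.   24.] [ 693. -176.   86.]
  cut 0.48 [283. 181. 289. 196.] 37 [ 560. -135.   37.] [ 553. -143.   28.] [ 564. -132.   44.]
pin_b place 0.63 [220. 340.] [565.   6.  24.]
pin_b place 0.52 [189. 284.] [ 553. -146.   24.]
  cut 0.63 [339. 214. 343. 221.] 40 [570.  14.  37.] [565.   8.  24.] [572.  19.  44.]
  cut 0.54 [219. 180. 251. 217.] 908 [ 654. -212.   64.] [ 630. -238.   24.] [ 693. -176.   86.]
  cut 0.48 [283. 181. 289. 196.] 37 [ 560. -135.   37.] [ 553. -143.   28.] 
[... 876 characters left out ...]
] [571.  14.  24.]
pin_b place 0.48 [239. 303.] [ 546. -136.   24.]
pin_b place 0.44 [225. 234.] [571.  14.  24.]
teacup place 0.97 [187. 339.] [ 662. -213.   24.]
teacup place 0.93 [157. 423.] [ 735. -399.   24.]
teacup place 0.9 [137. 367.] [ 776. -275.   24.]
teacup place 0.86 [173. 384.] [ 696. -312.   24.]
  cut 0.93 [390. 198. 414. 220.] 434 [ 618. -353.   17.] [ 595. -369.   -2.] [ 638. -325.   44.]
  cut 0.88 [326. 167. 359. 198.] 803 [ 668. -214.   42.] [ 633. -238.   25.] [ 692. -178.   87.]
  cut 0.88 [375. 160. 402. 181.] 400 [ 702. -323.   17.] [ 677. -339.    0.] [ 719. -295.   44.]
  cut 0.85 [410. 134. 448. 173.] 902 [ 743. -414.   32.] [ 707. -435.    0.] [ 769. -372.   63.]
```

```bash
python3 -c "
import cv2,numpy as np
a=cv2.imread('pics/scene0.png');b=cv2.imread('pics/top0.png')
cv2.imwrite('pics/both0.png',cv2.resize(np.vstack([a,b]),(400,600)))"; ls pics
```

```text
both0.png
scene0.png
top0.png
```

View pics/top0.png

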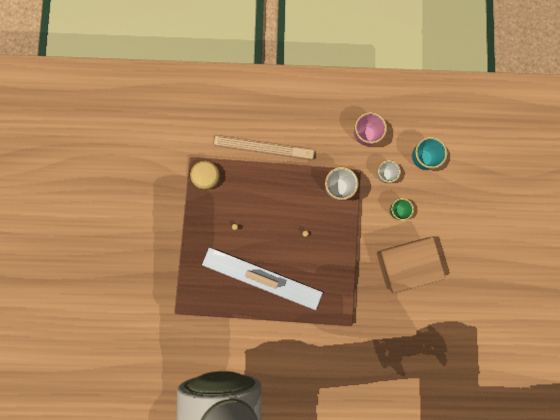

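View pics/scene0.png

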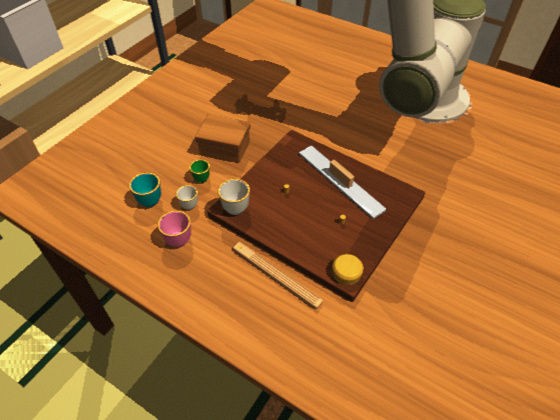

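The teacup candidates in top0 are white large (342,183), white small (389,172), green (402,209), pink (371,128) and turquoise (431,153). The large white one on the panel is the one meant, and it only has to be avoided. The straightedge is at (262,279), and the pins are at (234,227) and (306,234). Next I refine these from both views.

```bash
cat >> h.py <<'E'
def edge(p):
    "straightedge top-face centre and yaw (deg) of its length axis vs +y"
    C=cloud(p); m=(C[...,2]>28)&(C[...,2]<40)&(C[...,0]>380)&(C[...,0]<600)&(C[...,1]>-220)&(C[...,1]<120)
    g=p["color"].astype(int); m&=(g.max(-1)-g.min(-1)<60)&(g.min(-1)>70)
    m=cv2.morphologyEx(m.astype(np.uint8),cv2.MORPH_OPEN,np.ones((3,3)))>0
    v,u=np.nonzero(m); P=np.array([ray(p,a,b,32)[:2] for a,b in zip(v,u)],np.float32)
    (c,wh,_)=cv2.minAreaRect(P); w=np.linalg.svd(P-P.mean(0),full_matrices=False)[2][0]; w=w*np.sign(w[1])
    return np.array(c),wh,np.degrees(np.arctan2(-w[0],w[1])),m
def tri(ps,pix):
    "least-squares crossing of the rays"
    A=np.zeros((3,3));b=np.zeros(3)
    for p,(r,c) in zip(ps,pix):
        o=-np.array(p["R"]).T@p["t"]; d=ray(p,r,c,0)-o; d/=np.linalg.norm(d); M=np.eye(3)-np.outer(d,d); A+=M; b+=M@o
    return np.linalg.solve(A,b)
def gold(p,r0,c0,k=9):
    "centre of the brass blob near a pixel"
    h=cv2.cvtColor(p["color"],cv2.COLOR_BGR2HSV); m=(h[...,0]>17)&(h[...,0]<35)&(h[...,1]>90)&(h[...,2]>90)
    v,u=np.nonzero(m[r0-k:r0+k,c0-k:c0+k]); return (v.mean()+r0-k,u.mean()+c0-k),(v.min()+r0-k,v.max()+r0-k,len(v))
E
python3 - <<'E'
from h import *
S,T=capture("scene"),capture("top")
for p,n in((S,"scene"),(T,"top")):
    c,wh,y,m=edge(p); print(n,"edge",c,wh,y,m.sum())
    f=p["color"].copy(); f[m]=(0,0,255)
    r,cc=(150,270) if n=="scene" else (200,180)
    cv2.imwrite(f"pics/{n}1.png",cv2.resize(f[r:r+130,cc:cc+170],None,fx=4,fy=4,interpolation=cv2.INTER_NEAREST))
for nm,s,t in(("a",(218,342),(227,234)),("b",(188,286),(234,306))):
    gs,gt=gold(S,*s),gold(T,*t); print(nm,gs,gt,"tri",tri([S,T],[gs[0],gt[0]]),"top z44",ray(T,*gt[0],44),"scene z36",ray(S,*gs[0],36))
# grip: wood on the edge
C=cloud(T); m=(C[...,2]>55)&(C[...,0]>400)&(C[...,0]<520)&(C[...,1]>-160)&(C[...,1]<60)
P=C[m]; print("grip",len(P),P.mean(0),P.min(0),P.max(0))
E
python3 -c "
import cv2,numpy as np
a=cv2.imread('pics/scene1.png');b=cv2.imread('pics/top1.png')
cv2.imwrite('pics/b1.png',cv2.resize(np.vstack([a,b]),(392,600)))"
```

```text
scene edge [461.44363403 -48.35101318] (258.8664245605469, 41.8958625793457) -19.171268 923
top edge [460.27984619 -49.67382812] (259.1601257324219, 39.978885650634766) -19.922394 1841
a ((np.float64(217.55555555555554), np.float64(342.5925925925926)), (np.int64(215), np.int64(222), 27)) ((np.float64(226.55172413793105), np.float64(234.41379310344828)), (np.int64(224), np.int64(229), 29)) tri [566.84053009  12.0319892   38.7233134 ] top z44 [566.82802285  10.95604302  44.        ] scene z36 [564.45775201  11.83934119  36.        ]
b ((np.float64(187.74074074074073), np.float64(286.3703703703704)), (np.int64(185), np.int64(192), 27)) ((np.float64(233.33333333333334), np.float64(304.9)), (np.int64(231), np.int64(236), 30)) tri [ 556.84671071 -138.90357524   35.61869911] top z44 [ 556.80545616 -138.98089239   44.        ] scene z36 [ 556.88098715 -138.08664549   36.        ]
grip 1207 [506.21186964 -72.156026   806.14768408] [442.39964005 -82.81023356  56.08317187] [517.70405487 -16.54822509 992.08243759]
```

View pics/b1.png

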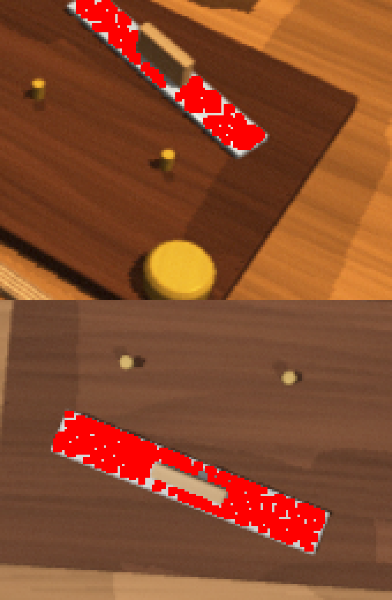

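The red mask covers the straightedge in both views. Its centre is about (461,-49), yaw about -19.6°. The pins are at (567,11.5) and (557,-139), so the pin line's yaw is -3.8°. Now I move above the grip.

```bash
python3 -m jog '[[[20,28,-5],[0,0,7],0],[[40,57,-10],[0,0,14],0],[[60,86,-15],[0,0,21],0],[[80,114,-20],[0,0,28],0],[[100,143,-25],[0,0,35],0],[[120,172,-30],[0,0,42],0],[[140,200,-35],[0,0,49],0],[[160,229,-40],[0,0,55.3],0]]'
python3 -m jog '[[[20,28,-10],[0,0,0],0],[[41,57,-20],[0,0,0],0],[[61,86,-30],[0,0,0],0],[[82,114,-40],[0,0,0],0],[[102,143,-50],[0,0,0],0],[[123,172,-60],[0,0,0],0],[[143,200,-70],[0,0,0],0],[[164,229,-80],[0,0,0],0]]'
```

```text
time_s: 1.67
eef_pos: [297.5, -276.5, 208.3]
ee_rot: [0.0, 0.815, 0.579, -0.0]
force: [0.6, -0.1, -0.9]
grip_width: 1.0
time_s: 2.33
eef_pos: [461.7, -47.2, 127.9]
ee_rot: [0.0, 0.817, 0.577, 0.0]
force: [0.9, -1.0, 0.5]
grip_width: 1.0
```

```bash
python3 -m jog '[[[0,-1,-20],[0,0,0],0],[[-0.5,-2,-40],[0,0,0],0],[[-0.5,-2,-56],[0,0,0],0],[[-0.5,-2,-66],[0,0,0],0],[[-0.5,-2,-70],[0,0,0],0],[[-0.5,-2,-73],[0,0,0],0],[[-0.5,-2,-73],[0,0,0],0.3],[[-0.5,-2,-73],[0,0,0],0.5]]' 20
python3 -c "
from h import *
p=capture('scene'); f=p['color'][90:290,220:440]; cv2.imwrite('pics/s2.png',cv2.resize(f,None,fx=3,fy=3))"
```

```text
time_s: 3.0
eef_pos: [460.8, -51.1, 56.0]
ee_rot: [0.001, 0.817, 0.576, 0.0]
force: [0.4, -0.5, 0.4]
grip_width: 0.744
```

View pics/s2.png

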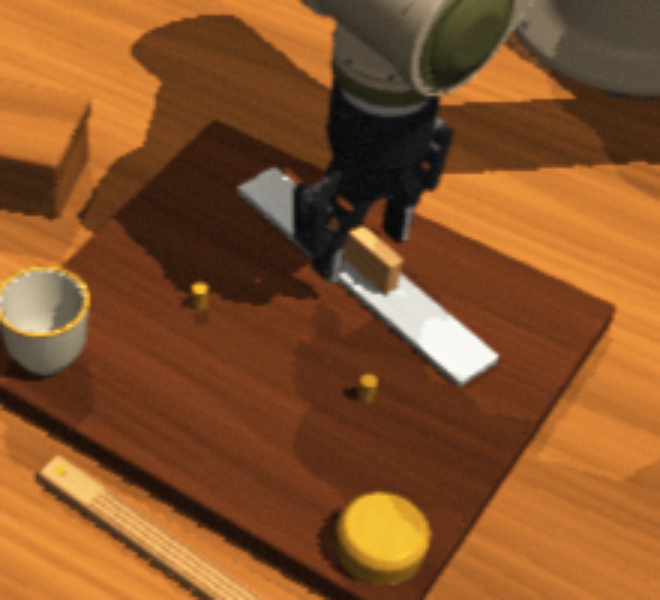

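The fingers straddle the bar (bar at (372,258), near finger at (325,240) in the crop). Now I close with 20 N.

```bash
python3 -m jog '[[[0,0,0],[0,0,0],0.6],[[0,0,0],[0,0,0],0.7],[[0,0,0],[0,0,0],0.8],[[0,0,0],[0,0,0],0.9],[[0,0,0],[0,0,0],1],[[0,0,0],[0,0,0],1],[[0,0,0],[0,0,0],1],[[0,0,0],[0,0,0],1]]' 20
python3 -c "
from h import *
T=capture('top');S=capture('scene');print(edge(T)[:3],edge(S)[:3]);s=sensors.sense();print(s['eef_pos'],s['force'],s['wrist_torque'])"
```

```text
time_s: 3.72
eef_pos: [460.4, -50.9, 55.6]
ee_rot: [0.0, 0.817, 0.577, 0.0]
force: [-2.0, 0.0, 5.1]
grip_width: 0.158
(array([462.05941772, -50.29608154]), (259.16302490234375, 39.59742736816406), np.float32(-19.215076)) (array([463.35461426, -48.82745361]), (259.92669677734375, 42.08566665649414), np.float32(-18.520401))
[460.41827354 -50.85805848  55.55548304] [-1.64591884  0.1011471   5.41235823] [ 0.05126239  0.34151875 -0.07677951]
```

```bash
python3 -m jog '[[[6,-1,0],[0,0,1.5],1],[[14,-2,0],[0,0,3.5],1],[[23,-4,0],[0,0,6],1],[[33,-5,0],[0,0,8.5],1],[[43,-7,0],[0,0,11],1],[[52,-9,0],[0,0,13.5],1],[[59,-10,0],[0,0,15],1],[[62,-10,0],[0,0,15.7],1]]' 20
python3 - <<'E'
from h import *
T=capture('top');S=capture('scene');print(edge(T)[:3],edge(S)[:3]);s=sensors.sense();print(s['eef_pos'],s['ee_rot'],s['force'],s['wrist_torque'])
a=T['color'][180:330,170:370];b=S['color'][130:280,240:440]
cv2.imwrite("pics/m3.png",cv2.resize(np.vstack([a,b]),(400,600)))
E
```

```text
time_s: 4.48
eef_pos: [522.8, -61.1, 55.6]
ee_rot: [-0.0, 0.73, 0.683, -0.0]
force: [-6.3, -1.2, 10.2]
grip_width: 0.162
(array([524.10571289, -60.41181946]), (259.0918884277344, 39.64405822753906), np.float32(-4.63989)) (array([525.66625977, -58.67443848]), (258.3614501953125, 42.21492004394531), np.float32(-4.237821))
[523.06014564 -61.09527565  55.57780485] [6.06310027e-04 7.30566696e-01 6.82841025e-01 2.65468379e-04] [ 1.36127886 -1.90468004  3.57712814] [-0.01062118 -0.10543467  0.02966256]
```

View pics/m3.png

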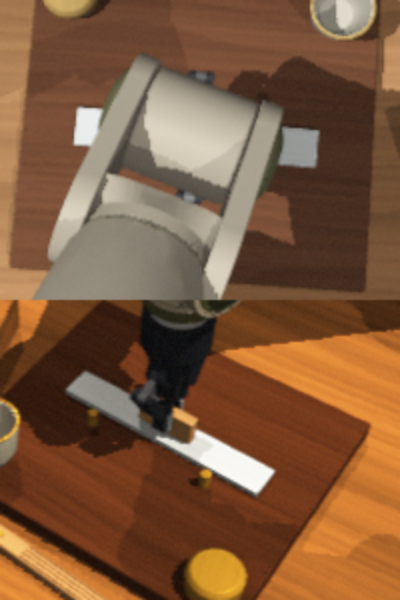

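```bash
python3 -m jog '[[[2,0,0],[0,0,0],1],[[4,0,0],[0,0,0],1],[[5,0,0],[0,0,0],1],[[6,0,0],[0,0,0],1],[[7,0,0],[0,0,0],1],[[8,-0.5,0],[0,0,0],1],[[8.5,-0.5,0],[0,0,0],1],[[8.5,-0.5,0],[0,0,0],1]]' 20
python3 -c "
from h import *
s=sensors.sense();print(s['eef_pos'],s['force'],s['wrist_torque'])"
python3 -m jog '[[[0.5,0,0],[0,0,0],1],[[1,0,0],[0,0,0],1],[[1.5,0,0],[0,0,0],1],[[2,0,0],[0,0,0],1],[[2.5,0,0],[0,0,0],1],[[3,0,0],[0,0,0],1],[[3,0,0],[0,0,0],1],[[3,0,0],[0,0,0],1]]' 20
python3 -c "
from h import *
s=sensors.sense();print(s['eef_pos'],s['force'],s['wrist_torque'])"
```

```text
time_s: 5.25
eef_pos: [530.4, -61.2, 55.6]
ee_rot: [-0.001, 0.731, 0.683, -0.0]
force: [-5.6, 0.3, 7.7]
grip_width: 0.157
[530.37938403 -61.18035882  55.58154604] [-5.62998229  0.32122865  7.69213689] [ 0.1524816   0.76045725 -0.02938217]
time_s: 5.92
eef_pos: [533.4, -61.3, 55.6]
ee_rot: [-0.0, 0.731, 0.683, -0.0]
force: [-6.0, 0.6, 7.8]
grip_width: 0.163
[533.36321801 -61.28303609  55.56477891] [-6.04695985  0.62334735  7.8225911 ] [0.02965935 0.77228585 0.01020355]
```

```bash
for i in 1; do python3 -m jog '[[[0.5,0,0],[0,0,0],1],[[1,0,0],[0,0,0],1],[[1.5,0,0],[0,0,0],1],[[1.5,0,0],[0,0,0],1],[[1.5,0,0],[0,0,0],1],[[1.5,0,0],[0,0,0],1],[[1.5,0,0],[0,0,0],1],[[1.5,0,0],[0,0,0],1]]' 20; python3 -c "
from h import *
s=sensors.sense();print(s['eef_pos'],s['force'],s['wrist_torque'])"; done
python3 - <<'E'
from h import *
T=capture('top');S=capture('scene');print(edge(T)[:3],edge(S)[:3])
a=S['color'][150:250,260:390]
cv2.imwrite("pics/m4.png",cv2.resize(a,None,fx=6,fy=6,interpolation=2))
E
```

```text
time_s: 6.58
eef_pos: [534.9, -61.3, 55.6]
ee_rot: [-0.0, 0.731, 0.683, -0.0]
force: [-6.0, 0.3, 7.0]
grip_width: 0.163
[534.85398665 -61.28800746  55.58687575] [-5.99497651  0.33829506  7.04304293] [0.05092699 0.74468592 0.0462085 ]
(array([535.90649414, -60.57810974]), (259.3143005371094, 39.720924377441406), np.float32(-4.3053975)) (array([537.17877197, -59.02909851]), (258.7108154296875, 42.07600021362305), np.float32(-3.5803013))
```

View pics/m4.png

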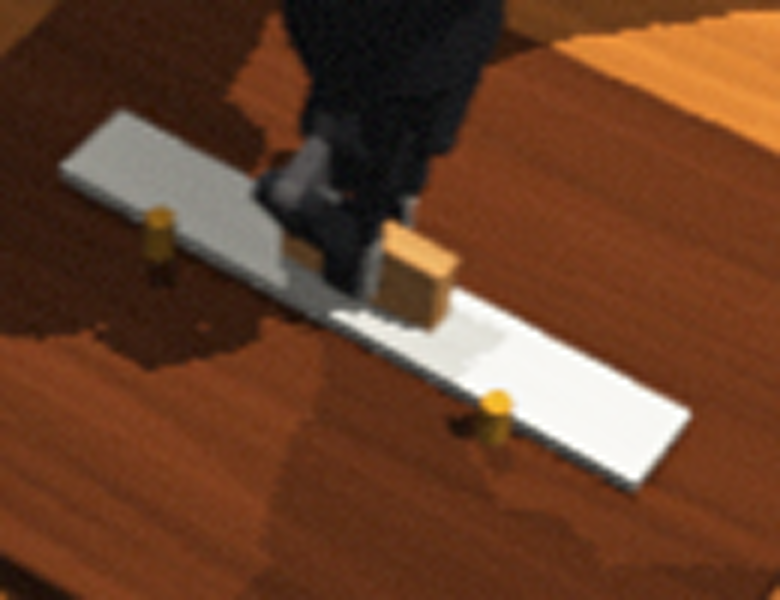

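The edge nearly touches both pins, (160,235) and (496,415) in the crop, and there is no contact force yet. I continue in small steps.

```bash
for i in 1; do python3 -m jog '[[[0.3,0,0],[0,0,0],1],[[0.6,0,0],[0,0,0],1],[[1,0,0],[0,0,0],1],[[1,0,0],[0,0,0],1],[[1,0,0],[0,0,0],1],[[1,0,0],[0,0,0],1],[[1,0,0],[0,0,0],1],[[1,0,0],[0,0,0],1]]' 20; python3 -c "
from h import *
s=sensors.sense();print(s['eef_pos'],s['force'],s['wrist_torque'])"; done
python3 -m jog '[[[0.3,0,0],[0,0,0],1],[[0.6,0,0],[0,0,0],1],[[1,0,0],[0,0,0],1],[[1,0,0],[0,0,0],1],[[1,0,0],[0,0,0],1],[[1,0,0],[0,0,0],1],[[1,0,0],[0,0,0],1],[[1,0,0],[0,0,0],1]]' 20; python3 -c "
from h import *
s=sensors.sense();print(s['eef_pos'],s['force'],s['wrist_torque'])"
```

```text
time_s: 7.35
eef_pos: [535.7, -61.3, 55.6]
ee_rot: [-0.001, 0.731, 0.683, -0.001]
force: [-7.1, -0.2, 8.8]
grip_width: 0.161
[535.67770624 -61.2819974   55.58206753] [-7.10364836 -0.16664758  8.79544053] [-1.24994171e-04  9.38078598e-01  3.17803472e-04]
time_s: 8.02
eef_pos: [536.0, -61.3, 55.6]
ee_rot: [-0.001, 0.731, 0.683, -0.001]
force: [-10.2, -0.8, 11.9]
grip_width: 0.159
[535.99027562 -61.29150804  55.60241638] [-10.23797316  -0.81511938  11.9175021 ] [-0.13798147  1.71968826  0.14883044]
```

Contact is starting at both pins. I loosen slightly so the rear finger alone pushes and the edge can align itself.

```bash
python3 -m jog '[[[0,0,0],[0,0,0],0.8],[[0,0,0],[0,0,0],0.76],[[0,0,0],[0,0,0],0.76],[[0,0,0],[0,0,0],0.76],[[1,0,0],[0,0,0],0.76],[[2,0,0],[0,0,0],0.76],[[2.5,0,0],[0,0,0],0.76],[[2.5,0,0],[0,0,0],0.76]]' 20; python3 -c "
from h import *
s=sensors.sense();print(s['eef_pos'],s['force'],s['wrist_torque'])"
python3 -m jog '[[[0.5,0,0],[0,0,0],0.76],[[1,0,0],[0,0,0],0.76],[[1.5,0,0],[0,0,0],0.76],[[1.5,0,0],[0,0,0],0.76],[[1.5,0,0],[0,0,0],0.76],[[1.5,0,0],[0,0,0],0.76],[[1.5,0,0],[0,0,0],0.76],[[1.5,0,0],[0,0,0],0.76]]' 20; python3 -c "
from h import *
s=sensors.sense();print(s['eef_pos'],s['force'],s['wrist_torque'])"
```

```text
time_s: 8.68
eef_pos: [539.2, -61.3, 55.2]
ee_rot: [-0.001, 0.731, 0.683, -0.001]
force: [-5.4, 0.3, 2.8]
grip_width: 0.242
[539.17929728 -61.30685654  55.18301478] [-5.41048314  0.28097317  2.75105102] [-0.09362444  0.88042808  0.08999002]
time_s: 9.35
eef_pos: [539.5, -61.3, 55.3]
ee_rot: [-0.002, 0.73, 0.683, -0.002]
force: [-12.9, -1.8, 9.9]
grip_width: 0.236
[539.49485639 -61.29071484  55.28434869] [-12.9261378   -1.83198246   9.90530742] [-0.2268404   2.18537544  0.03904234]
```

The push is 13 N with almost no moment about vertical, so both pins carry load. I press slightly more, then back off, open a little and lift.

```bash
python3 -m jog '[[[0.5,0,0],[0,0,0],0.76],[[1,0,0],[0,0,0],0.76],[[1,0,0],[0,0,0],0.76],[[1,0,0],[0,0,0],0.76],[[1,0,0],[0,0,0],0.76],[[1,0,0],[0,0,0],0.76],[[1,0,0],[0,0,0],0.76],[[1,0,0],[0,0,0],0.76]]' 20; python3 -c "
from h import *
s=sensors.sense();print(s['eef_pos'],s['force'],s['wrist_torque'])"
python3 -m jog '[[[-0.5,0,0],[0,0,0],0.76],[[-1,0,0],[0,0,0],0.74],[[-2,0,0],[0,0,0],0.72],[[-3,0,0],[0,0,0],0.68],[[-4,0,0],[0,0,0],0.6],[[-5,0,0],[0,0,0],0.55],[[-5.5,0,0],[0,0,0],0.5],[[-5.5,0,0],[0,0,0],0.5]]' 20; python3 -c "
from h import *
s=sensors.sense();print(s['eef_pos'],s['force'],s['wrist_torque'])"
```

```text
time_s: 10.02
eef_pos: [539.7, -61.3, 55.3]
ee_rot: [-0.003, 0.73, 0.683, -0.003]
force: [-19.0, -2.7, 14.6]
grip_width: 0.241
[539.65999803 -61.28817145  55.31896185] [-18.96988055  -2.72639188  14.612707  ] [-0.31455288  3.04714439  0.06988601]
time_s: 10.68
eef_pos: [536.9, -61.3, 55.3]
ee_rot: [0.0, 0.731, 0.683, 0.0]
force: [-0.3, -0.7, -0.4]
grip_width: 0.5
[536.86880053 -61.32453711  55.27268839] [-0.3270282  -0.72917509 -0.3807918 ] [0.00843106 0.05791058 0.02637706]
```

Contact force is zero. I lift and retract so the cameras can see.

```bash
python3 -m jog '[[[0,0,5],[0,0,0],0.5],[[0,0,12],[0,0,0],0.5],[[0,0,22],[0,0,0],0.5],[[0,0,36],[0,0,0],0.5],[[0,0,55],[0,0,0],0.5],[[0,0,75],[0,0,0],0.5],[[-15,0,95],[0,0,0],0.5],[[-40,0,115],[0,0,0],0.5]]'
python3 -m jog '[[[-20,0,15],[0,0,0],0.5],[[-45,0,30],[0,0,0],0.5],[[-70,0,45],[0,0,0],0.5],[[-95,0,60],[0,0,0],0.5],[[-115,0,70],[0,0,0],0.5],[[-125,0,75],[0,0,0],0.5],[[-130,0,80],[0,0,0],0.5],[[-130,0,80],[0,0,0],0.5]]'
python3 - <<'E'
from h import *
T=capture('top');S=capture('scene');print(edge(T)[:3],edge(S)[:3]); print(sensors.sense()['force'],place_of(T,'teacup')[0])
a=cv2.resize(S['color'][160:250,265:385],(600,450),interpolation=2)
b=cv2.resize(T['color'][195:265,190:370],(600,233),interpolation=2)
cv2.imwrite("pics/m5.png",cv2.resize(np.vstack([a,b]),(527,600)))
E
```

```text
time_s: 11.35
eef_pos: [497.5, -61.5, 172.2]
ee_rot: [0.001, 0.731, 0.683, 0.001]
force: [0.2, -0.7, 0.4]
grip_width: 0.498
time_s: 12.02
eef_pos: [366.8, -61.5, 251.9]
ee_rot: [0.001, 0.731, 0.683, 0.0]
force: [0.2, -1.2, -0.6]
grip_width: 0.497
(array([536.97009277, -60.55111694]), (259.16693115234375, 39.86382293701172), np.float32(-3.6251705)) (array([538.08184814, -58.88336182]), (259.0596618652344, 42.065338134765625), np.float32(-3.5895178))
[ 1.09816439 -1.04589485 -0.62160337] {'centre': [169.5, 384.7], 'p': 0.89}
```

View pics/m5.png

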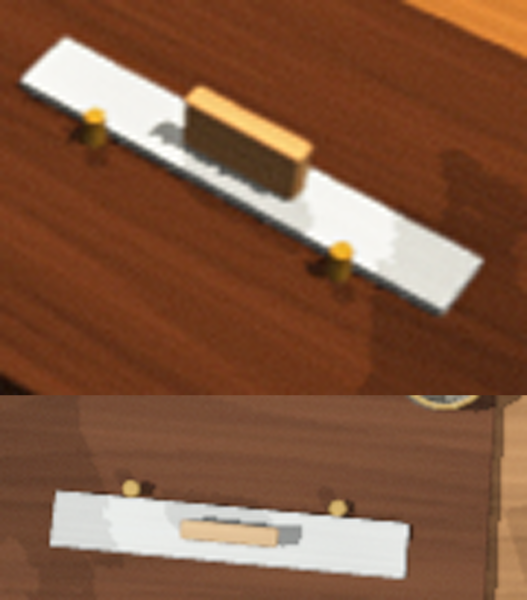

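Both pins, (94,127) and (340,262) in the upper crop, touch the long edge with no visible gap. The measured yaw of -3.6° fits the pin line at -3.8°. I check the teacup and hand in.

```bash
python3 - <<'E'
from h import *
T=capture('top')
for d in place_of(T,'teacup'): print(round(d['p'],2),np.round(ray(T,*d['centre'],24)))
print(sensors.sense()['time_s'],ctrl.finish_job())
E
```

```text
0.97 [ 779. -274.   24.]
0.77 [ 663. -214.   24.]
0.76 [ 732. -389.   24.]
0.62 [ 609. -345.   24.]
0.58 [ 692. -315.   24.]
the job is handed in; nothing more can be done
12.2667 None
```

The straightedge is lying flat on the panel with its far long edge against both brass pins, and I handed the job in at 12.3 s.

I gripped it by the wooden bar, slid and turned it about 15.7° to match the pin line, and eased it to first contact. Then I loosened the fingers and pushed with the rear finger only, so the edge could settle by itself.

- **Contact with the pins:** the last push reached 19 N with almost no turning moment (0.07 N m; one pin alone would give about 1.4 N m), so both pins carried load.
- **After release:** the tool force dropped to about zero. The cameras measured the straightedge at -3.6° against -3.8° for the pin line, and the close view showed no gap at either pin.
- **Camera accuracy:** the two cameras differed by 1 to 2 mm in position, which is within the calibration.
- **Teacup:** it stayed at (663, -214) mm, within 1 mm of where it was at the start. In the last two checks the network ranked a look-alike first, so I identified the cup by its position.

No check failed.

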